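Serve the walnuts with the dispenser lever

TASK

With the fingertips, press the red paddle of the walnut dispenser all the way down so that the steel lid lifts fully open, and keep it pressed until all three walnuts have rolled into the amber dish. Then ease the paddle back up slowly so that the lid closes without slamming, and move clear. Do not grip or force the lever, do not touch the lid, the walnuts or the dish, and leave everything else on the table as it stands.

Things in the scene. Friction and masses are not known exactly. Their poses are not given: they have to be found in the camera images.
- dispenser: Fixed walnut dispenser: wooden pedestal on a 110 x 150 mm foot with a sloping trough, 56 mm wide, 170 long, clear sides, open on top. Origin: on the table under it, z up. The trough runs along its own y, sloping down 0.2 rad to the mouth at y = +90 mm, floor there 85 mm above the table; its highest point is 175 mm up. The lever sticks out to its own -x, roughly towards the robot.
- lever: The lever: a brass arm ending in a red paddle. Origin: its pivot, at (-50, -20, 100) mm in the dispenser's frame, axis along the dispenser's y. A spring holds it up; pressing the paddle takes about 2.5 N at first and 5 N at the bottom, where it meets a firm stop after 0.45 rad.
- lever_pad (a point): Centre of the top face of the red paddle (moves with it). Paddle: 50 mm along the lever, 90 across, 8 thick. At rest this point is at (-164, -20, 131) mm in the dispenser's frame and the face slopes up 0.23 rad to the free end. Fully pressed it is 53 mm lower (78 mm above the table), shifted under 3 mm sideways; nothing stands under the paddle.
- lid (a joint): Angle of the lid, rad: 0 shut, 1.3 fully open. Linked to the lever (lid angle = 2.89 x lever angle), so it is open only while the paddle is held down. If the paddle is let go, the spring slams the lid shut at about 10 rad/s; raising the fingertip at 50 mm/s closes it at about 1.2 rad/s.
- lid_edge (a point): Middle of the free lower edge of the steel lid, 58 x 54 x 6 mm, that hangs shut across the trough's lower mouth. The hinge is along its upper edge, 54 mm from this point; the lid swings out and up over the dish.
- dish: Loose open amber glass dish under the mouth of the trough, 132 mm across the rim, 100 mm across the foot, 50 mm high, wall 4 mm, 0.35 kg. Origin: centre of its underside; z up. It already stands where the walnuts land.
- walnut_1: Loose walnut, a ball 32 mm across, about 14 g; origin at its centre. The lowest of the three in the trough, resting against the shut lid. It rolls out by itself once the lid is up.
- walnut_2: Loose walnut, a ball 32 mm across, about 14 g; origin at its centre. The middle one in the trough. It rolls out by itself once the lid is up.
- walnut_3: Loose walnut, a ball 32 mm across, about 14 g; origin at its centre. The uppermost one in the trough. It rolls out by itself once the lid is up.
- teapot: Bystander: empty glass teapot with steel lid, 136 mm across, 129 mm high, handle to its +y and spout to its -y. Origin: centre of its underside.
- glasses_a: Bystander: two nested amber glasses, 72 mm across, together 115 mm high. Origin: centre of the underside.
- glasses_b: Bystander: the other two nested amber glasses, same sizes. Origin: centre of the underside.
- sugar_dome: Bystander: white ceramic sugar dome, 104 mm across, 92 mm high. Origin: centre of the underside.
- spice_box: Bystander: white plastic spice box with orange lid and a black press-button catch, 72 x 102 x 53 mm. Origin: centre of the underside.
- spoon: Bystander: small wooden spoon lying on the table, 130 mm long along its x. Origin: on the table under the spoon.
There are look-alikes about, which are no part of the job. Leave any purple look-alike of the dish alone.

How it is judged:
By the outcome, as a careful person would: the job done as asked, in the order asked, and still so for the second after the job is handed in, with the robot touching nothing.
It also fails if it takes over 38 s, if anything falls off the work surface, if the arm or the gripper's body presses on something with over 40 N, if the wrist force passes 120 N, or if a joint passes its speed limit or range.

ROBOT

A 7-joint arm with a two-finger parallel gripper is mounted at the origin on the work surface. World frame = base frame: x ahead of the robot, y to its left, z up, the work surface at z = 0. Lengths are in m, angles in rad, forces in N, time in s.
With the tool pointing down it reaches from about 0.425 to 0.875 m from the base axis. Payload 4.7 kg.
Tool frame: the origin (TCP) lies between the finger pads; the fingertips stand 14 mm ahead of it and the grasp point (between the pads) lies 5 mm behind it; z points along the fingers, y is the line along which they close (so a half turn about z gives the same grasp; the last joint's range is limited). The gripper opens to 87 mm and grips with 3 to 60 N. Pads are 19 mm wide; open, the fingers measure 117 mm over their backs; the gripper's body (75 mm by 190 mm) begins 51 mm behind the grasp point.
Start: joints at [-1.23, 0.321, -0.07, 1.45, 0.023, 1.371, -0.057], TCP at [0.209, 0.616, 0.237] pointing down, gripper open.
Joint ranges: [-2.86, 2.86], [-0.3, 2.09], [-1.38, 1.24], [0.06, 2.45], [-1.56, 4.7], [0.09, 2.05], [-2.69, 2.69]. Speed limits (rad/s): [2.57, 2.57, 3.14, 3.14, 3.14, 3.14, 3.14].

INTERFACE

Orientations are given as a rotation vector (axis times angle).
In Python, from bench import ctrl gives the robot as it stands.
- The arm moves only by the tool step_arm, never from a script. Its argument "commands" is a list of rows, each an object with "travel": the shift along the tool's x, y, z in m, a list of three; "turn": the turn, a rotation vector about the tool's x, y, z in degrees, a list of three. A call has 1 to 5 rows; each row is the pose to reach, as a shift and turn from the pose commanded when the call began, along the tool's axes at that moment; what a row does not reach only later rows make up. A row lasts 1/10 s, in which the tool goes at most 50 mm and 8.59 degrees, less where a joint would pass 70% of its speed; a pose out of reach is approached as far as the arm can. A call with a gripper value outside its range is refused whole. "gripper" is the opening, from 0 (shut) to 1 (fully open), set as the call begins (left out, the last holds). The fingers move at their own pace and stop on an object; "force" is the grip in N (left out, the last holds). Time passes only in rows, so rows that repeat a pose let the fingers close. It gives the time, the measured TCP pose, the force, the opening and the grip force at its end, in the units of the state.
- ctrl.get_state(): the state, without advancing time (a new reading comes with each control period).
- ctrl.get_image(name): name is "scene" or "top"; returns the picture (420x560x3 uint8, red, green, blue); there is no depth.
- ctrl.camera_model(name): a dict with "fx", "fy", "cx", "cy" (pixels), "R" (3x3) and "t" (3): a world point X has camera coordinates R X + t. Camera axes: x right, y down, z forward; pixel columns grow to the right and rows downward; lengths in m; the calibration is good to about 2 mm. A picture is of the moment at which its call begins. camera_model takes no time and is no camera call.
- ctrl.close_job(): hands the job in; it is judged then, once.
The state is a dict: "time": time; "joint_positions": joint angles; "qd": joint speeds; "joint_torque": joint torques, N m; "position": TCP position; "tool_rot": TCP orientation; "ft_force": force on the tool from outside, world axes, zero at the start; "torque": the same for the moment, N m; "grip_width": opening from 0.0 (shut) to 1.0 (fully open); "grip_force": force on a finger pad.
Only numpy, scipy, OpenCV 4.12 (cv2) and the standard library are available. Lean on these libraries where they do the work, as an engineer would, in place of code of your own. Each camera call takes 0.05 s, during which the arm holds its last target. There are 200 camera calls.

## Working session

There is one attempt and no reset: what is moved stays moved. The work goes in short steps, Python scripts to look and compute and a tool call to move; the robot and the scene stay as the last step left them, time stands still between calls to the robot, and variables do not carry over. Pictures are saved under pics/ and viewed, at most 10 in all, crops included, and the job is handed in when it is done.

Besides the shell and the picture viewer there is one more tool, called after ">>>" as a command line: name --argument value ..., lists and objects as JSON in quotes. step_arm: Moves the arm, as the interface text tells. Its arguments: {"type":"object","properties":{"commands":{"type":"array"},"gripper":{"type":"number"},"force":{"type":"number"}},"required":["commands"]}

```bash
mkdir -p pics; python3 - <<'E'
from bench import ctrl
import cv2,numpy as np
for n in("scene","top"):
    im=ctrl.get_image(n); cv2.imwrite(f"pics/{n}0.png",im[:,:,::-1])
    m=ctrl.camera_model(n); print(n,m["fx"],m["fy"],m["cx"],m["cy"],np.round(m["R"],3).tolist(),np.round(m["t"],3))
s=ctrl.get_state();print(s["time"],s["position"],s["tool_rot"],s["grip_width"])
E
```

```text
scene 536.8912287236889 536.8912287236889 280.13794582652827 206.008999710741 [[-0.806, 0.592, 0.021], [0.316, 0.459, -0.83], [-0.501, -0.662, -0.557]] [ 0.45  -0.092  1.859]
top 381.3684047978183 381.3684047978183 283.092454132089 204.93137557664807 [[-0.027, -1.0, 0.008], [-0.997, 0.027, -0.077], [0.076, -0.011, -0.997]] [-0.015  0.556  1.159]
0.1 [0.2085561  0.61513792 0.23557633] [-5.10963612e-01 -3.09958484e+00  2.67367349e-03] 1.0037385659881823
```

View pics/scene0.png

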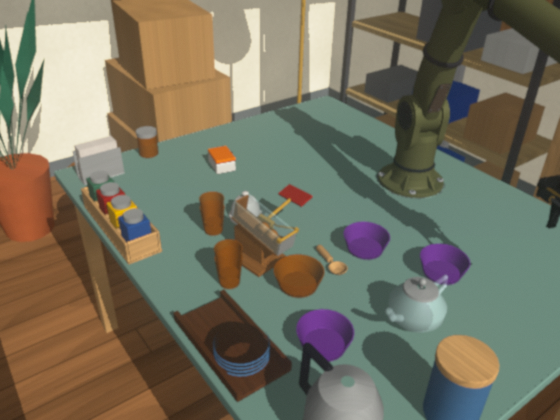

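View pics/top0.png

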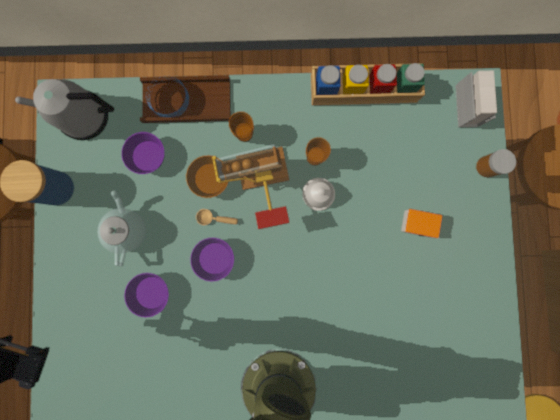

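The scene view shows the red paddle at about (295,195) and the top view shows it at about (272,218). The dispenser is behind it, with the trough mouth facing left (+y) over the amber dish at (207,177) in the top view. Next I triangulate the paddle.

```bash
cat > h.py <<'E'
from bench import ctrl
import cv2,numpy as np
from scipy.spatial.transform import Rotation as Ro
def P(n):
    m=ctrl.camera_model(n); K=np.array([[m["fx"],0,m["cx"]],[0,m["fy"],m["cy"]],[0,0,1]])
    return K@np.c_[np.array(m["R"]),np.array(m["t"])]
def tri(a,b):
    X=cv2.triangulatePoints(P("scene"),P("top"),np.float64(a).reshape(2,1),np.float64(b).reshape(2,1)).ravel();return X[:3]/X[3]
def onplane(n,uv,z):
    M=P(n); A=np.c_[M[:,0],M[:,1],M[:,2]*z+M[:,3]]; q=np.linalg.solve(A,[uv[0],uv[1],1]);return q[:2]/q[2]
def red(n,c):
    im=ctrl.get_image(n); hsv=cv2.cvtColor(im,cv2.COLOR_RGB2HSV)
    m=(((hsv[...,0]<6)|(hsv[...,0]>172))&(hsv[...,1]>170)&(hsv[...,2]>60)).astype(np.uint8)
    k,l,st,ce=cv2.connectedComponentsWithStats(m)
    ok=[i for i in range(1,k) if st[i,4]>40]
    i=min(ok,key=lambda i:np.hypot(*(ce[i]-c)))
    cs=cv2.findContours((l==i).astype(np.uint8),0,1)[0][0]
    return ce[i],st[i,4],cv2.boxPoints(cv2.minAreaRect(cs)),cs
E
python3 - <<'E'
from h import *
a=red("scene",(295,195));b=red("top",(272,218))
print(a[:3],b[:3]); X=tri(a[0],b[0]);print("pad",X, "top@.131",onplane("top",b[0],.131))
for c in b[2]: print(onplane("top",c,X[2]))
for c in cv2.approxPolyDP(a[3],3,True)[:,0]: print("scene corner",c,onplane("scene",c,X[2]))
s=ctrl.get_state(); print(Ro.from_rotvec(s["tool_rot"]).as_matrix().round(3),s["ft_force"])
for n,uv in(("dish",(207,177)),("glassb",(318,150)),("dome",(319,193))): print(n,onplane("top",uv,.05))
E
```

```text
(array([295.34751773, 194.91843972]), np.int32(282), array([[279.6    , 193.8    ],
       [284.80002, 183.40001],
       [310.00003, 196.00002],
       [304.80002, 206.40001]], dtype=float32)) (array([271.70975057, 217.19954649]), np.int32(441), array([[255.73077, 212.65385],
       [284.76923, 206.84618],
       [287.73077, 221.65385],
       [258.69232, 227.46153]], dtype=float32))
pad [0.51291764 0.00510986 0.12516224] top@.131 [0.51345465 0.00432623]
[0.52773659 0.04908806]
[ 0.54193035 -0.03310837]
[ 0.49996776 -0.04027578]
[0.48589091 0.04169524]
scene corner [280 193] [ 0.54258938 -0.02744887]
scene corner [300 204] [0.53041754 0.04979061]
scene corner [310 196] [0.48159144 0.03355018]
scene corner [290 186] [ 0.49591693 -0.04163407]
[[-0.947  0.321 -0.   ]
 [ 0.321  0.947 -0.001]
 [-0.    -0.001 -1.   ]] [-0.39975085  0.28273454 -1.44569385]
dish [0.64429116 0.19893965]
glassb [ 0.71864464 -0.14057284]
dome [ 0.58654217 -0.13905244]
```

>>> step_arm --commands '[{"travel": [-0.034, -0.034, 0], "turn": [0, 0, 0]}, {"travel": [-0.068, -0.068, 0], "turn": [0, 0, 0]}, {"travel": [-0.102, -0.102, 0], "turn": [0, 0, 0]}, {"travel": [-0.136, -0.136, 0], "turn": [0, 0, 0]}, {"travel": [-0.17, -0.17, 0], "turn": [0, 0, 0]}]' --gripper 0 --force 5

```text
time: 0.7
position: [0.3157, 0.3981, 0.2365]
tool_rot: [0.511, 3.1, 0.0]
ft_force: [1.0, 0.2, 0.7]
grip_width: 0.632
grip_force: 0.0
```

>>> step_arm --commands '[{"travel": [-0.034, -0.034, 0], "turn": [0, 0, 0]}, {"travel": [-0.068, -0.068, 0], "turn": [0, 0, 0]}, {"travel": [-0.102, -0.102, 0], "turn": [0, 0, 0]}, {"travel": [-0.136, -0.136, 0], "turn": [0, 0, 0]}, {"travel": [-0.17, -0.17, 0], "turn": [0, 0, 0]}]'

```text
time: 1.2
position: [0.422, 0.1826, 0.2367]
tool_rot: [0.511, 3.099, 0.001]
ft_force: [0.3, 0.0, 0.8]
grip_width: 0.173
grip_force: 0.0
```

>>> step_arm --commands '[{"travel": [-0.034, -0.034, 0], "turn": [0, 0, 0]}, {"travel": [-0.068, -0.068, 0], "turn": [0, 0, 0]}, {"travel": [-0.102, -0.102, 0], "turn": [0, 0, 0]}, {"travel": [-0.136, -0.132, 0], "turn": [0, 0, 0]}, {"travel": [-0.144, -0.14, 0], "turn": [0, 0, 0]}]'

```text
time: 1.7
position: [0.5144, -0.0003, 0.2369]
tool_rot: [0.523, 3.096, -0.003]
ft_force: [-0.5, -0.1, -0.2]
grip_width: 0.007
grip_force: 0.0
```

>>> step_arm --commands '[{"travel": [0, 0, 0], "turn": [0, 0, -7]}, {"travel": [0, 0, 0.01], "turn": [0, 0, -14]}, {"travel": [0, 0, 0.02], "turn": [0, 0, -21]}, {"travel": [0, 0, 0.03], "turn": [0, 0, -28]}, {"travel": [0, 0, 0.03], "turn": [0, 0, -28]}]'

```text
time: 2.2
position: [0.5118, 0.0063, 0.2051]
tool_rot: [0.256, -3.128, -0.0]
ft_force: [-0.0, -0.9, -0.3]
grip_width: 0.008
grip_force: 0.0
```

```bash
python3 - <<'E'
from h import *
for n in("scene","top"):
    im=ctrl.get_image(n); c=im[130:330,180:430] if n=="scene" else im[110:290,170:395]
    cv2.imwrite(f"pics/{n}1.png",cv2.resize(c[:,:,::-1],None,fx=3,fy=3))
s=ctrl.get_state(); print(s["time"],s["position"],Ro.from_rotvec(s["tool_rot"]).as_matrix().round(3),s["ft_force"],s["grip_width"])
E
```

```text
2.3 [0.51280848 0.0061121  0.20662893] [[-0.987 -0.159 -0.   ]
 [-0.159  0.987  0.   ]
 [ 0.     0.    -1.   ]] [-0.17365251  0.17738595 -0.04722404] 0.0059856334257524894
```

View pics/scene1.png

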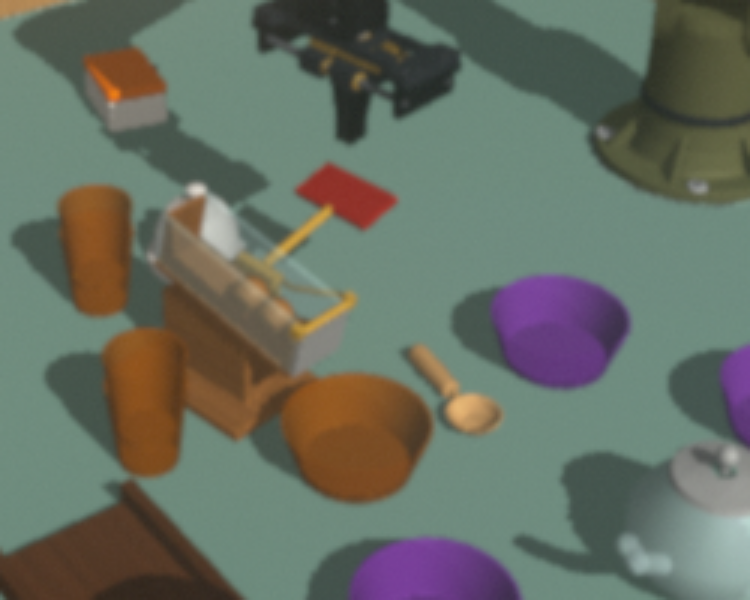

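The crop shows the closed fingers directly above the red paddle (crop 347,195), the lid shut at crop (315,345) and nothing in the way. I will descend to just above the paddle, then press.

>>> step_arm --commands '[{"travel": [0, 0, 0.02], "turn": [0, 0, 0]}, {"travel": [0, 0, 0.035], "turn": [0, 0, 0]}, {"travel": [0, 0, 0.045], "turn": [0, 0, 0]}, {"travel": [0, 0, 0.053], "turn": [0, 0, 0]}, {"travel": [0, 0, 0.056], "turn": [0, 0, 0]}]'

```text
time: 2.8
position: [0.5129, 0.0058, 0.1502]
tool_rot: [0.253, -3.131, -0.0]
ft_force: [-0.2, -0.3, 0.1]
grip_width: 0.006
grip_force: 0.0
```

>>> step_arm --commands '[{"travel": [0, 0, 0.003], "turn": [0, 0, 0]}, {"travel": [0, 0, 0.006], "turn": [0, 0, 0]}, {"travel": [0, 0, 0.009], "turn": [0, 0, 0]}, {"travel": [0, 0, 0.012], "turn": [0, 0, 0]}, {"travel": [0, 0, 0.015], "turn": [0, 0, 0]}]'

```text
time: 3.3
position: [0.513, 0.0055, 0.1356]
tool_rot: [-0.254, 3.131, 0.0]
ft_force: [-1.6, -0.5, 2.6]
grip_width: 0.002
grip_force: 1.3
```

>>> step_arm --commands '[{"travel": [0, 0, 0.004], "turn": [0, 0, 0]}, {"travel": [0, 0, 0.008], "turn": [0, 0, 0]}, {"travel": [0, 0, 0.012], "turn": [0, 0, 0]}, {"travel": [0, 0, 0.016], "turn": [0, 0, 0]}, {"travel": [0, 0, 0.02], "turn": [0, 0, 0]}]'

```text
time: 3.8
position: [0.5126, 0.0055, 0.1152]
tool_rot: [0.254, -3.131, -0.0]
ft_force: [-3.3, -1.3, 3.9]
grip_width: 0.008
grip_force: 2.2
```

>>> step_arm --commands '[{"travel": [0, 0, 0.004], "turn": [0, 0, 0]}, {"travel": [0, 0, 0.008], "turn": [0, 0, 0]}, {"travel": [0, 0, 0.012], "turn": [0, 0, 0]}, {"travel": [0, 0, 0.016], "turn": [0, 0, 0]}, {"travel": [0, 0, 0.018], "turn": [0, 0, 0]}]'

```text
time: 4.3
position: [0.5138, 0.0057, 0.0976]
tool_rot: [-0.254, 3.129, -0.0]
ft_force: [-0.1, -0.7, 4.8]
grip_width: 0.004
grip_force: 2.7
```

>>> step_arm --commands '[{"travel": [0, 0, 0.0005], "turn": [0, 0, 0]}, {"travel": [0, 0, 0.001], "turn": [0, 0, 0]}, {"travel": [0, 0, 0.0015], "turn": [0, 0, 0]}, {"travel": [0, 0, 0.002], "turn": [0, 0, 0]}]'

```text
time: 4.7
position: [0.514, 0.0058, 0.0961]
tool_rot: [-0.254, 3.129, 0.0]
ft_force: [-1.3, -0.5, 4.9]
grip_width: 0.005
grip_force: 2.6
```

>>> step_arm --commands '[{"travel": [0, 0, 0.0005], "turn": [0, 0, 0]}, {"travel": [0, 0, 0.001], "turn": [0, 0, 0]}]'

```text
time: 4.9
position: [0.5142, 0.0058, 0.0952]
tool_rot: [-0.254, 3.129, 0.0]
ft_force: [0.9, -0.4, 5.1]
grip_width: 0.006
grip_force: 2.7
```

>>> step_arm --commands '[{"travel": [0, 0, 0.0005], "turn": [0, 0, 0]}, {"travel": [0, 0, 0.001], "turn": [0, 0, 0]}]'

```text
time: 5.1
position: [0.5143, 0.0058, 0.0948]
tool_rot: [-0.254, 3.129, 0.001]
ft_force: [-3.3, -0.5, 12.3]
grip_width: 0.002
grip_force: 6.2
```

```bash
python3 - <<'E'
from h import *
a=[ctrl.get_image(n) for n in("scene","top")]
o=[cv2.resize(a[0][160:310,200:350],(396,396)),cv2.resize(a[1][120:250,170:300],(396,396))]
cv2.imwrite("pics/p2.png",np.hstack(o)[:,:,::-1])
s=ctrl.get_state(); print(s["time"],s["position"],s["ft_force"])
E
```

```text
5.2 [0.51426821 0.0058512  0.09488967] [-3.01692648 -0.92520586 10.10844504]
```

View pics/p2.png

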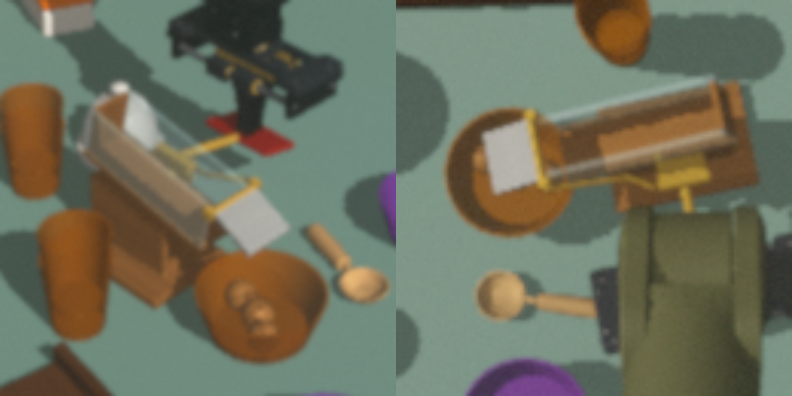

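The force jumped to 12 N, so the paddle is at its stop. The lid is out over the dish, the trough looks empty, and walnuts show in the dish at crop (250,310). I will hold, then count them.

>>> step_arm --commands '[{"travel": [0, 0, 0], "turn": [0, 0, 0]}, {"travel": [0, 0, 0], "turn": [0, 0, 0]}, {"travel": [0, 0, 0], "turn": [0, 0, 0]}, {"travel": [0, 0, 0], "turn": [0, 0, 0]}, {"travel": [0, 0, 0], "turn": [0, 0, 0]}]'

```text
time: 5.7
position: [0.5143, 0.0058, 0.0949]
tool_rot: [-0.254, 3.129, 0.001]
ft_force: [-2.0, -0.8, 10.1]
grip_width: 0.007
grip_force: 5.1
```

>>> step_arm --commands '[{"travel": [0, 0, 0], "turn": [0, 0, 0]}, {"travel": [0, 0, 0], "turn": [0, 0, 0]}, {"travel": [0, 0, 0], "turn": [0, 0, 0]}, {"travel": [0, 0, 0], "turn": [0, 0, 0]}, {"travel": [0, 0, 0], "turn": [0, 0, 0]}]'

```text
time: 6.2
position: [0.5143, 0.0058, 0.0949]
tool_rot: [-0.254, 3.129, 0.001]
ft_force: [-2.4, -0.5, 9.8]
grip_width: 0.007
grip_force: 5.1
```

```bash
python3 - <<'E'
from h import *
a=[ctrl.get_image(n) for n in("scene","top")]
o=[cv2.resize(a[0][220:300,255:335],(396,500)),cv2.resize(a[1][135:215,180:260],(396,500))]
cv2.imwrite("pics/p3.png",np.hstack(o)[:,:,::-1])
s=ctrl.get_state(); print(s["time"],s["position"],s["ft_force"])
E
```

```text
6.3 [0.51426043 0.00583652 0.09487708] [-3.07631709  0.33993018  8.72305552]
```

View pics/p3.png

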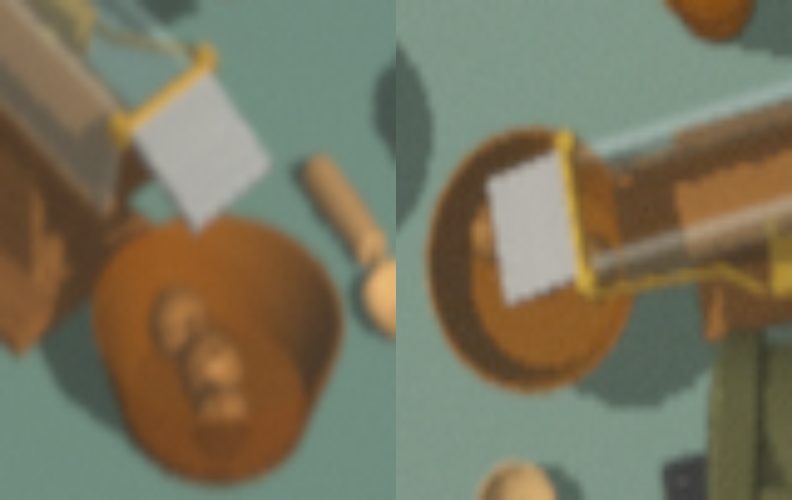

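Three walnuts lie in the dish at crop (180,320), (215,365) and (222,405), and the trough is empty. Now I ease the paddle up at 20 mm/s.

>>> step_arm --commands '[{"travel": [0, 0, -0.002], "turn": [0, 0, 0]}, {"travel": [0, 0, -0.004], "turn": [0, 0, 0]}, {"travel": [0, 0, -0.006], "turn": [0, 0, 0]}, {"travel": [0, 0, -0.008], "turn": [0, 0, 0]}, {"travel": [0, 0, -0.01], "turn": [0, 0, 0]}]'

```text
time: 6.8
position: [0.5131, 0.0057, 0.1037]
tool_rot: [-0.254, 3.131, 0.0]
ft_force: [-1.1, -0.9, 4.7]
grip_width: 0.002
grip_force: 2.2
```

>>> step_arm --commands '[{"travel": [0, 0, -0.002], "turn": [0, 0, 0]}, {"travel": [0, 0, -0.004], "turn": [0, 0, 0]}, {"travel": [0, 0, -0.006], "turn": [0, 0, 0]}, {"travel": [0, 0, -0.008], "turn": [0, 0, 0]}, {"travel": [0, 0, -0.01], "turn": [0, 0, 0]}]'

```text
time: 7.3
position: [0.5126, 0.0056, 0.1135]
tool_rot: [0.254, -3.13, -0.0]
ft_force: [-1.9, -0.9, 4.0]
grip_width: 0.006
grip_force: 1.9
```

>>> step_arm --commands '[{"travel": [0, 0, -0.002], "turn": [0, 0, 0]}, {"travel": [0, 0, -0.004], "turn": [0, 0, 0]}, {"travel": [0, 0, -0.006], "turn": [0, 0, 0]}, {"travel": [0, 0, -0.008], "turn": [0, 0, 0]}, {"travel": [0, 0, -0.01], "turn": [0, 0, 0]}]'

```text
time: 7.8
position: [0.513, 0.0056, 0.1236]
tool_rot: [0.254, -3.131, 0.0]
ft_force: [-2.2, -1.1, 2.7]
grip_width: 0.003
grip_force: 1.4
```

>>> step_arm --commands '[{"travel": [0, 0, -0.002], "turn": [0, 0, 0]}, {"travel": [0, 0, -0.004], "turn": [0, 0, 0]}, {"travel": [0, 0, -0.006], "turn": [0, 0, 0]}, {"travel": [0, 0, -0.008], "turn": [0, 0, 0]}, {"travel": [0, 0, -0.01], "turn": [0, 0, 0]}]'

```text
time: 8.3
position: [0.5139, 0.0058, 0.1341]
tool_rot: [-0.254, 3.129, 0.0]
ft_force: [2.4, -0.3, 2.1]
grip_width: 0.002
grip_force: 1.0
```

>>> step_arm --commands '[{"travel": [0, 0, -0.002], "turn": [0, 0, 0]}, {"travel": [0, 0, -0.004], "turn": [0, 0, 0]}, {"travel": [0, 0, -0.006], "turn": [0, 0, 0]}, {"travel": [0, 0, -0.008], "turn": [0, 0, 0]}, {"travel": [0, 0, -0.01], "turn": [0, 0, 0]}]'

```text
time: 8.8
position: [0.5129, 0.0058, 0.1437]
tool_rot: [0.254, -3.131, -0.0]
ft_force: [1.3, 0.6, 1.4]
grip_width: 0.005
grip_force: 0.8
```

>>> step_arm --commands '[{"travel": [0, 0, -0.002], "turn": [0, 0, 0]}, {"travel": [0, 0, -0.004], "turn": [0, 0, 0]}, {"travel": [0, 0, -0.006], "turn": [0, 0, 0]}, {"travel": [0, 0, -0.008], "turn": [0, 0, 0]}, {"travel": [0, 0, -0.01], "turn": [0, 0, 0]}]'

```text
time: 9.3
position: [0.5125, 0.0055, 0.1534]
tool_rot: [0.254, -3.13, 0.0]
ft_force: [-0.9, -0.9, -0.4]
grip_width: 0.009
grip_force: 0.0
```

Clear of the paddle. I will raise the arm and back off toward the robot's own side, along tool +x.

>>> step_arm --commands '[{"travel": [0, 0, -0.02], "turn": [0, 0, 0]}, {"travel": [0, 0, -0.04], "turn": [0, 0, 0]}, {"travel": [0, 0, -0.07], "turn": [0, 0, 0]}, {"travel": [0, 0, -0.1], "turn": [0, 0, 0]}, {"travel": [0, 0, -0.12], "turn": [0, 0, 0]}]'

```text
time: 9.8
position: [0.5133, 0.0055, 0.2757]
tool_rot: [-0.253, 3.13, 0.001]
ft_force: [-0.5, -0.0, 0.6]
grip_width: 0.006
grip_force: 0.0
```

>>> step_arm --commands '[{"travel": [0.02, 0, 0], "turn": [0, 0, 0]}, {"travel": [0.04, 0, 0], "turn": [0, 0, 0]}, {"travel": [0.05, 0, 0], "turn": [0, 0, 0]}, {"travel": [0.05, 0, 0], "turn": [0, 0, 0]}, {"travel": [0.05, 0, 0], "turn": [0, 0, 0]}]'

```text
time: 10.3
position: [0.464, -0.0022, 0.2736]
tool_rot: [-0.254, 3.131, 0.001]
ft_force: [-0.5, 0.5, -0.2]
grip_width: 0.009
grip_force: 0.0
```

```bash
python3 - <<'E'
from h import *
a=[ctrl.get_image(n) for n in("scene","top")]
o=[cv2.resize(a[0][170:310,190:350],(396,396)),cv2.resize(a[1][125:245,170:300],(396,396))]
cv2.imwrite("pics/p4.png",np.hstack(o)[:,:,::-1])
s=ctrl.get_state(); print(s["time"],s["position"],s["ft_force"])
E
```

```text
10.4 [ 0.46421326 -0.00222935  0.27348566] [ 0.41575803 -0.60766267 -0.77472367]
```

View pics/p4.png

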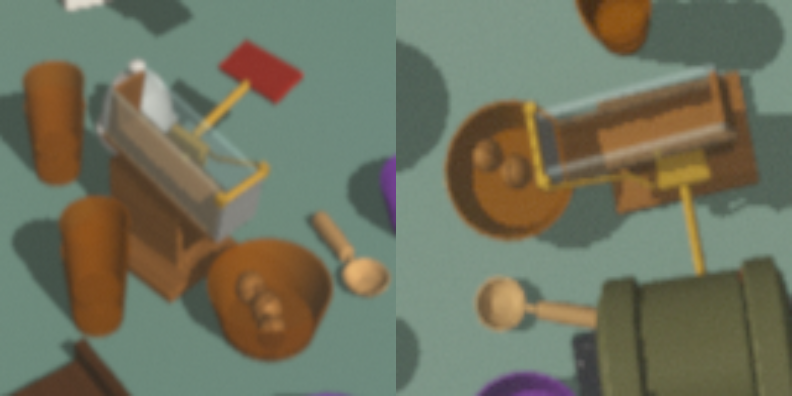

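The lid is shut, the trough is empty and the paddle is back up. The scene view shows three nuts in the dish at crop (248,287), (266,303) and (272,325), but the top view shows only two. I will check where the third one should appear in the top view.

```bash
python3 - <<'E'
from h import *
for c in((248,287),(266,303),(272,325)):
    u=(190+c[0]*160/396,170+c[1]*140/396)
    for z in(.022,.03):
        X=onplane("scene",u,z); q=P("top")@[*X,z,1]; q=q[:2]/q[2]
        print(u,z,X.round(3),"topcrop",396+(q[0]-170)*396/130,(q[1]-125)*396/120)
b=ctrl.get_image("top"); a=ctrl.get_image("scene")
o=[cv2.resize(x[:,:,::-1],(396,500),interpolation=cv2.INTER_CUBIC) for x in(a[250:300,268:328],b[150:200,180:235])]
cv2.imwrite("pics/p5.png",np.hstack(o))
E
```

```text
(290.2020202020202, 271.4646464646465) 0.022 [0.65  0.168] topcrop 544.6442691557282 169.26640610184688
(290.2020202020202, 271.4646464646465) 0.03 [0.656 0.175] topcrop 536.1450128243512 162.01156571713727
(297.47474747474746, 277.1212121212121) 0.022 [0.648 0.196] topcrop 516.6205187023061 172.16215738028774
(297.47474747474746, 277.1212121212121) 0.03 [0.654 0.203] topcrop 508.18023912775993 164.89811628055196
(299.8989898989899, 284.8989898989899) 0.022 [0.661 0.223] topcrop 489.9231535257435 159.03910806628673
(299.8989898989899, 284.8989898989899) 0.03 [0.667 0.23 ] topcrop 481.5472353139028 151.80859316348798
```

View pics/p5.png

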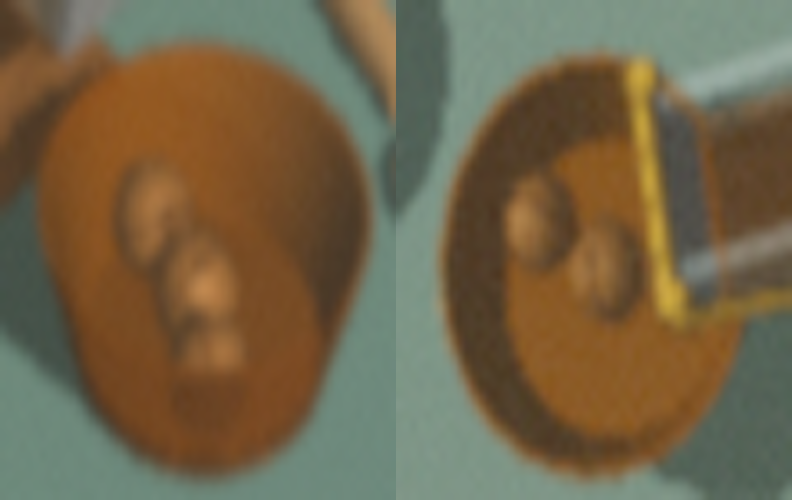

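The projections match. Two nuts fall where the top view shows them, and the third (top crop about 544,169) is hidden under the hinge bar, so all three are in the dish. I will hand the job in.

```bash
python3 -c "
from bench import ctrl
print(ctrl.close_job())"
```

```text
the job is handed in; nothing more can be done
None
```

I pressed the paddle to its stop, all three walnuts rolled into the amber dish, and I eased the lid shut at 20 mm/s, moved the arm clear and handed the job in at about 10.5 s; no verdict was shown.

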